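# Set the tape length selector and feed a strip

## Robot

A 6-joint arm with a two-finger parallel gripper is mounted at the origin on a cart in front of the work surface, level with it; the furniture and walls round the work are solid. World frame = base frame: x ahead of the robot, y to its left, z up, the work surface at z = 0. Lengths are in m, angles in rad, forces in N, time in s.
With the tool pointing down it reaches from about 0.275 to 0.825 m from the base axis. Payload 5.2 kg.
Tool frame: the origin (TCP) lies midway between the tips of the shut fingers; the grasp point (between the pads) lies arm.grip_depth behind it (arm.grip_depth is the distance from the TCP to the grasp point, in m); z points along the fingers, y is the line along which they close (so a half turn about z gives the same grasp; the last joint's range is limited). The gripper opens to 93 mm and grips with 3 to 60 N. Pads are 15 mm wide; open, the fingers measure 128 mm over their backs; the gripper's body (75 mm by 188 mm) begins 65 mm behind the grasp point.
Start: joints at [-1.307, 0.259, 1.535, -0, 1.348, -0.203], TCP at [0.248, -0.491, 0.219] pointing down, gripper open.
Joint ranges: [-3.14, 3.14], [-0.91, 2.08], [0.19, 2.58], [-1.22, 4.36], [0.22, 2.71], [-3.12, 3.12]. Speed limits (rad/s): [2.57, 2.57, 3.14, 3.14, 3.14, 3.14].

## Interface

Orientations are given as a 3x3 rotation matrix whose columns are the frame's x, y, z axes.
In Python, from station import telemetry, snapshot, camera_model, arm gives the robot as it stands. The module is installed in compiled form; this text tells all that it offers.
- The arm moves only by the shell command python3 -m creep 'ROWS' [FORCE]. ROWS is text: rows parted by semicolons, each of 7 numbers parted by spaces: the shift along the world's x, y, z in m, then the turn, a rotation vector about the world's x, y, z in rad, then the finger opening in m, from 0 to 0.093. In form: tx ty tz ax ay az grip; .... A call has 1 to 20 rows; each row shifts and turns the commanded pose from where the row before left it; what a row does not reach is not made up. A row lasts 1/10 s, in which the tool goes at most 50 mm and 8.59 degrees, less where a joint would pass 70% of its speed; a pose out of reach is approached as far as the arm can. A call is refused whole if a number of a shift passes 0.05 or a number of a turn 0.15, either way. A call with a gripper value outside its range is refused whole. The fingers move at their own pace and stop on an object; FORCE is the grip in N (left out, the last holds). Time passes only in rows, so rows that do not move let the fingers close. It gives the time, the measured TCP pose, the force, the opening and the grip force at its end, in the units of the state.
- telemetry.observe(): the state, without advancing time (a new reading comes with each control period).
- snapshot(name): name is "scene" or "top"; returns the picture (400x640x3 uint8, red, green, blue); there is no depth.
- camera_model(name): a dict with "fx", "fy", "cx", "cy" (pixels), "k1" (the pictures are not rectified: a ray, as slopes to the right and down, at radius r is drawn at 1 + k1 r^2 times it, then the intrinsics apply), "xyz" and "rotation" of the camera in the world. Camera axes: x right, y down, z forward; pixel columns grow to the right and rows downward; lengths in m; the calibration is good to about 2 mm. A picture is of the moment at which its call begins. camera_model takes no time and is no camera call.
- arm.hand_in(): hands the job in; it is judged then, once.
The state is a dict: "time": time; "qpos": joint angles; "joint_velocities": joint speeds; "joint_torque": joint torques, N m; "ee_pos": TCP position; "tool_rot": TCP orientation; "force": force on the tool from outside, world axes, zero at the start; "wrist_torque": the same for the moment, N m; "width": finger opening in m; "gripper_force": force on a finger pad.
Only numpy, scipy, OpenCV 4.12 (cv2) and the standard library are available. Lean on these libraries where they do the work, as an engineer would, in place of code of your own. Each camera call takes 0.05 s, during which the arm holds its last target. There are 200 camera calls.

## Task

Set the tape dispenser to its fifth length: with a fingertip push the pointer of the rotary selector clockwise, click by click, until it rests at the fifth tick counted from the shortest (the last but one). Only then press the round feed button fully down with a fingertip and let it come up again. Push gently, grip and lift nothing, leave the dispenser and the things round it where they stand, and finish with the hand clear.

Things in the scene. Friction and masses are not known exactly. Their poses are not given: they have to be found in the camera images.
- dispenser: White tape dispenser, low case 140 (x) x 250 (y) x 60 mm high, 2.4 kg, loose. Origin: centre of its underside; x points from its front (tape mouth) to its back, y left, z up. On its flat top (deck): the selector on a grey panel at x -20, y 45 mm; feed button at x 8, y -62; a roll of tape upright in a frame at x 10, y -121 to -87 mm, its top 103 mm above the table
- dial_axis (a point): Point on the selector's turning axis, at the height of the deck (60 mm above the table); its axes are those of the dispenser
- selector_tip (a point): Point inside the selector's pointer arm, 55 mm from the turning axis, 16 mm above the deck. The arm is a black bar 10 mm wide with upright sides, 6 to 26 mm above the deck, from the hub (34 mm diameter, 20 mm high) to 62 mm from the axis. The point's x axis points outward along the arm
- selector (a joint): Selector angle, rad, growing clockwise from above. Six click positions 30 degrees apart: 0 (shortest tick), 0.524, 1.047, 1.571, 2.094 (fifth), 2.618 (longest), stops just beyond. The arm points 75 degrees left (anticlockwise) of the dispenser's x axis at 0, 75 right at 2.618. Starts at one of the first three. About 3 N at the arm's end passes a click; past half-way it snaps on by itself
- feed_button (a joint): Travel of the feed button, m: 0 up, 0.006 fully down. Sprung: it takes 5 N to hold it fully down and it returns by itself
- feed_button_top (a point): Centre of the top face of the feed button, a black round button of 30 mm diameter in a low housing; it moves straight down
- mint_tin: Closed mint tin 62 x 94 x 24 mm lying left of the dispenser, loose, to be left alone. Origin: centre of its underside
- ribbon_gold: Small ribbon reel 60 x 78 x 16 mm lying flat right of the dispenser, loose, to be left alone. Origin: centre of its underside
- jar_2: Jar of sweets, 70 mm diameter, 90 mm high, far left, loose, to be left alone. Origin: centre of its underside
- ribbon_red: Larger ribbon reel 91 x 68 x 22 mm lying flat at the far right, loose, to be left alone. Origin: centre of its underside
- lollipop_0: Lollipop 104 mm long with a 29 mm ball, lying at the far right, loose, to be left alone. Origin: centre of its underside

How it is judged:
On the way, in this order (a step that is already met when the one before it is completed fails the run):
1. the selector rests at the fifth position (value of joint selector between 1.9644 and 2.2244 rad and velocity of joint selector between -0.2 and 0.2 rad/s), for 0.2 s.
2. the feed button is pressed down (value of joint selector between 1.9644 and 2.2244 rad and value of joint feed_button above 0.0045 m), for 0.05 s.
At the end, for the whole second after the job is handed in: The selector rests at the fifth position (2.094 rad within 0.13), the feed button has been pressed at least 4.5 mm after that and is up again (under 1.5 mm), the dispenser stands flat within 25 mm of where it stood, and the loose things within 25 mm of where they stood (value of joint selector between 1.9644 and 2.2244 rad and value of joint feed_button below 0.0015 m and distance of dispenser from where it was at the start of the episode below 0.025 m and angle between dispenser's own z axis and vertical below 0.05 rad); the robot touches nothing.
It fails at once if a loose thing near the dispenser (tin, reel, jar, lollipop) is lifted or pushed away, over 25 mm (distance of any of mint_tin, ribbon_gold, jar_2, ribbon_red, lollipop_0 from where it was at the start of the episode above 0.025 m).
It fails at once if the tape dispenser is shoved or lifted (over 25 mm) (distance of dispenser from where it was at the start of the episode above 0.025 m).
It fails at once if the selector is pinched or forced (over 25 N) (contact force between the fingers and selector above 25 N).
It fails at once if the feed button is pressed while the selector is not at the fifth position (value of joint feed_button above 0.003 m and not (value of joint selector between 1.9644 and 2.2244 rad)).
It also fails if it takes over 46 s, if anything falls off the work surface, if the arm or the gripper's body presses on something with over 40 N, if the wrist force passes 120 N, or if a joint passes its speed limit or range.

## Working session

There is one attempt and no reset: what is moved stays moved. The work goes in short steps, Python scripts to look and compute and a shell command to move; the robot and the scene stay as the last step left them, time stands still between calls to the robot, and variables do not carry over. Pictures are saved under pics/ and viewed, at most 10 in all, crops included, and the job is handed in when it is done.

```bash
mkdir -p pics; cat > h.py <<'E'
import numpy as np, cv2
from station import telemetry, snapshot, camera_model, arm
def ray(name,u,v):
    c=camera_model(name); d=np.array([(u-c['cx'])/c['fx'],(v-c['cy'])/c['fy']]); p=d.copy()
    for _ in range(30): p=d/(1+c['k1']*(p@p))
    return np.array(c['xyz']), np.array(c['rotation'])@np.array([p[0],p[1],1])
def at(name,u,v,z):
    o,d=ray(name,u,v); return o+d*(z-o[2])/d[2]
def px(name,P):
    c=camera_model(name); q=np.array(c['rotation']).T@(np.array(P)-np.array(c['xyz'])); q=q[:2]/q[2]; q=q*(1+c['k1']*(q@q))
    return q*[c['fx'],c['fy']]+[c['cx'],c['cy']]
E
python3 - <<'E'
from h import *
for n in("top","scene"):
    im=snapshot(n)[:,:,::-1]; cv2.imwrite(f"pics/{n}0.png",im); c=camera_model(n); print(n,c['xyz'],c['fx'],c['rotation'])
s=telemetry.observe(); print(s['time'],s['ee_pos'],s['tool_rot'],s['width'],s['force'],arm.grip_depth)
E
```

```text
top [ 0.30392391 -0.06337114  1.44880855] 488.1476263094415 [[ 2.17042826e-02 -9.90175716e-01  1.38133905e-01]
 [-9.99761435e-01 -2.18344877e-02  5.72815579e-04]
 [ 2.44889497e-03 -1.38113383e-01 -9.90413397e-01]]
scene [0.01046419 0.65534767 1.06449396] 512.6693560538771 [[-0.82154018 -0.43761655  0.36546339]
 [-0.57011976  0.62386613 -0.53456011]
 [ 0.00593212 -0.64752051 -0.76202493]]
0.1 [ 0.24742632 -0.49068127  0.21791812] [[ 8.93004273e-01  4.50048020e-01 -3.86055676e-04]
 [ 4.50048056e-01 -8.93003040e-01  1.52221764e-03]
 [ 3.40322142e-04 -1.53309046e-03 -9.99998767e-01]] 0.09289944204663496 [-0.83883937 -0.04811546  1.49497279] 0.0188
```

View pics/top0.png

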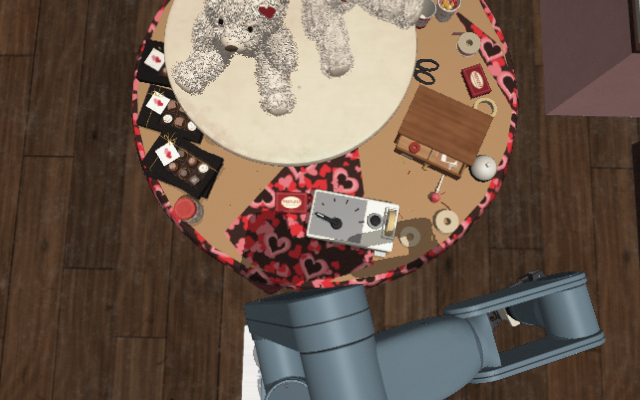

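View pics/scene0.png

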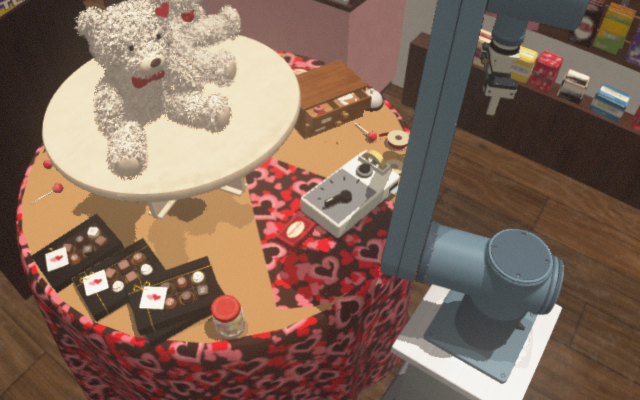

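The top view shows the dispenser at about (352,220), with the selector at (335,222) and the button at (375,220). The tin is at (291,202) and the gold reel at (409,237). An upper tier edge lies at about (290,165). I'll enlarge this area.

```bash
python3 - <<'E'
from h import *
im=cv2.imread("pics/top0.png")[175:265,300:420]; cv2.imwrite("pics/c1.png",cv2.resize(im,None,fx=6.5,fy=6.5,interpolation=cv2.INTER_CUBIC))
E
```

```text
(no output)
```

View pics/c1.png

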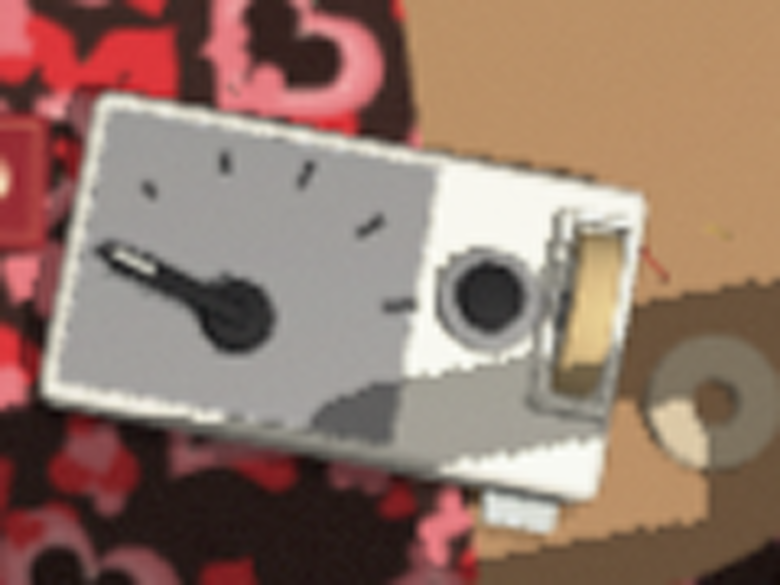

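The pointer is at the first tick, arm tip at crop (100,250). The other ticks are at (150,190), (225,162), (305,175), (370,227), which is the fifth, and (400,305). The hub is at (235,315), the button at (488,297), and the deck corners are (100,92), (645,193), (597,500) and (42,400).

```bash
python3 - <<'E'
from h import *
f=lambda u,v,z: at("top",300+(u+.5)/6.5-.5,175+(v+.5)/6.5-.5,z)
C=[f(*p,.06)[:2] for p in [(100,92),(645,193),(597,500),(42,400)]]
# model corners: back-left, back-right, front-right, front-left
M=np.array([(.07,.125),(.07,-.125),(-.07,-.125),(-.07,.125)])
P=np.array(C); cp=P.mean(0); H=M.T@(P-cp); U,_,Vt=np.linalg.svd(H); R=Vt.T@U.T
print("corners",P.round(3),"res",((M@R.T+cp)-P).round(4).tolist())
print("yaw",np.degrees(np.arctan2(R[1,0],R[0,0])),"centre",cp,R)
hub=f(235,315,.08);btn=f(488,297,.066)
loc=lambda p:(R.T@(p[:2]-cp)).round(4)
print("hub",hub,loc(hub),"btn",btn,loc(btn))
for n,p in dict(arm=(100,250),t5=(370,227),t2=(150,190),t6=(400,305)).items():
    q=loc(f(*p,.086 if n=='arm' else .06))-[-.02,.045]; print(n,q,np.degrees(np.arctan2(q[1],q[0])),np.hypot(*q))
dial=R@[-.02,.045]+cp; print("dial",dial)
for a in (75,60,45,30,15,0,-15,-45):
    print(a,[(R@(np.array([-.02,.045])+r*np.array([np.cos(np.radians(a)),np.sin(np.radians(a))]))+cp).round(4).tolist() for r in(.055,)])
print("BTN",R@[.008,-.062]+cp)
# gripper closest obstacle: plate edge
print(at("top",300,165,.2),at("scene",160,195,.2))
E
```

```text
corners [[ 0.545 -0.038]
 [ 0.505 -0.28 ]
 [ 0.369 -0.259]
 [ 0.408 -0.016]] res [[0.0006, 0.002], [0.001, -0.0027], [-0.0014, -0.0014], [-0.0002, 0.0021]]
yaw -9.11669324034851 centre [ 0.45668998 -0.14818871] [[ 0.98736769  0.15844575]
 [-0.15844575  0.98736769]]
hub [ 0.44478616 -0.09909549  0.08      ] [-0.0195  0.0466] btn [ 0.4565777  -0.21020571  0.066     ] [ 0.0097 -0.0613]
arm [0.0171 0.0641] 75.06301958471971 0.06634169126574933
t5 [ 0.0517 -0.0504] -44.2705143131427 0.07220145427898249
t2 [0.0505 0.0482] 43.66508158831807 0.06981038604677674
t6 [ 0.02   -0.0692] -73.87978914340809 0.07203221501522773
dial [ 0.44407269 -0.10058825]
75 [[0.4665, -0.0504]]
60 [[0.4788, -0.0579]]
45 [[0.4886, -0.0684]]
30 [[0.4955, -0.081]]
15 [[0.4988, -0.095]]
0 [[0.4984, -0.1093]]
-15 [[0.4943, -0.1231]]
-45 [[0.4763, -0.1451]]
BTN [ 0.45476529 -0.21067308]
[5.82708250e-01 1.49330723e-04 2.00000000e-01] [0.73172523 0.23821362 0.2       ]
```

```bash
python3 - <<'E'
from h import *
dial=np.array([.4441,-.1006]); h=np.array([.0075,.0175])
for a in (85,75,60,45,30,15,0,-15,-30,-36,-40,-45):
    w=np.radians(a-9.1); u=np.array([np.cos(w),np.sin(w)]); n=np.array([-u[1],u[0]])
    s=h@abs(n); rc=np.interp(a-9.1,[-54,0,66],[.040,.048,.058])
    print(a,(dial+rc*u+(.005+s)*n).round(4))
E
python3 -m creep '0.04 0.04 0 0 0 -0.118 0; 0.03 0.05 0 0 0 -0.118 0; 0.03 0.05 0 0 0 -0.118 0; 0.03 0.05 0 0 0 -0.118 0; 0.03 0.05 0 0 0 0 0; 0.01 0.05 0 0 0 0 0; 0.01 0.05 0 0 0 0 0; 0 0.05 0 0 0 0 0; 0 0.05 0 0 0 0 0; 0 0.02 0 0 0 0 0; 0 0 0 0 0 0 0; 0 0 0 0 0 0 0'
```

```text
85 [ 0.4422 -0.0403]
75 [ 0.4504 -0.0399]
60 [ 0.4623 -0.0436]
45 [ 0.4736 -0.0502]
30 [ 0.4833 -0.0599]
15 [ 0.4904 -0.0725]
0 [ 0.4939 -0.0848]
-15 [ 0.4945 -0.0968]
-30 [ 0.4916 -0.1091]
-36 [ 0.4893 -0.1139]
-40 [ 0.4875 -0.1169]
-45 [ 0.4848 -0.1205]
time: 1.3
ee_pos: [0.4054, -0.0663, 0.2186]
tool_rot: [[1.0, -0.004, 0.0], [-0.004, -1.0, -0.001], [0.0, 0.001, -1.0]]
force: [-0.1, 0.3, 0.6]
width: 0.0026
gripper_force: 0.0
```

```bash
python3 -m creep '0.014 0.013 -0.03 0 0 0 0; 0.013 0.013 -0.04 0 0 0 0; 0 0 -0.04 0 0 0 0; 0 0 -0.025 0 0 0 0; 0 0 -0.012 0 0 0 0; 0 0 0 0 0 0 0; 0 0 0 0 0 0 0'
python3 - <<'E'
from h import *
c=[]
for n,p in (("top",(0.44,-.08,.07)),("scene",(0.45,-.1,.08))):
    im=snapshot(n)[:,:,::-1]; u,v=px(n,p).astype(int); print(n,u,v)
    c.append(cv2.resize(im[v-45:v+45,u-60:u+60],(400,300),interpolation=cv2.INTER_CUBIC))
cv2.imwrite("pics/c2.png",np.hstack(c))
E
```

```text
time: 2.0
ee_pos: [0.4327, -0.0415, 0.0717]
tool_rot: [[1.0, -0.007, -0.0], [-0.007, -1.0, -0.0], [-0.0, 0.0, -1.0]]
force: [0.1, -0.4, 0.0]
width: 0.0005
gripper_force: 0.0
top 328 224
scene 343 191
```

View pics/c2.png

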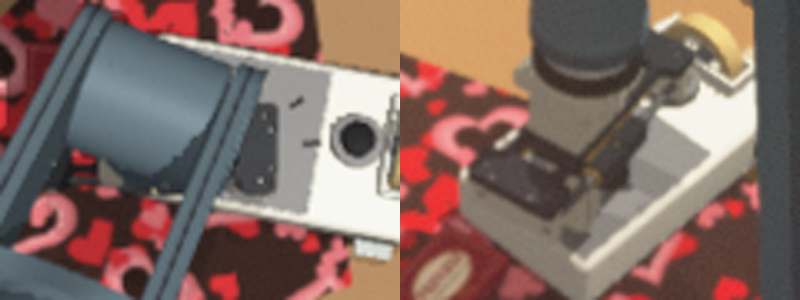

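The arm and gripper hide the selector in both views (scene crop: fingers by the panel's left end at (580,215), no contact). I'll go by force, pushing slowly along the computed arc.

```bash
python3 -m creep '0.008 0.001 0 0 0 0 0; 0.005 0 0 0 0 0 0; 0.004 0 0 0 0 0 0; 0.004 -0.001 0 0 0 0 0; 0.004 -0.001 0 0 0 0 0; 0 0 0 0 0 0 0'
python3 -m creep '0.004 -0.001 0 0 0 0 0; 0.004 -0.002 0 0 0 0 0; 0.004 -0.002 0 0 0 0 0; 0 0 0 0 0 0 0'
```

```text
time: 2.7
ee_pos: [0.4569, -0.041, 0.0713]
tool_rot: [[1.0, -0.005, -0.002], [-0.005, -1.0, 0.001], [-0.002, -0.001, -1.0]]
force: [-0.7, -0.1, 0.5]
width: 0.0003
gripper_force: 0.3
time: 3.1
ee_pos: [0.4712, -0.047, 0.072]
tool_rot: [[1.0, -0.006, 0.003], [-0.006, -1.0, -0.001], [0.003, 0.001, -1.0]]
force: [0.1, -0.4, 0.7]
width: 0.0004
gripper_force: 0.0
```

```bash
python3 -m creep '0.003 -0.003 0 0 0 0 0; 0.003 -0.003 0 0 0 0 0; 0.003 -0.003 0 0 0 0 0; 0.003 -0.004 0 0 0 0 0; 0 0 0 0 0 0 0'
python3 -m creep '0.003 -0.004 0 0 0 0 0; 0.002 -0.004 0 0 0 0 0; 0.002 -0.004 0 0 0 0 0; 0.002 -0.004 0 0 0 0 0; 0.001 -0.003 0 0 0 0 0; 0 0 0 0 0 0 0'
python3 - <<'E'
from h import *
c=[]
for n,p in (("top",(0.44,-.08,.07)),("scene",(0.45,-.1,.08))):
    im=snapshot(n)[:,:,::-1]; u,v=px(n,p).astype(int)
    c.append(cv2.resize(im[v-45:v+45,u-60:u+60],(400,300),interpolation=cv2.INTER_CUBIC))
cv2.imwrite("pics/c3.png",np.hstack(c))
E
```

```text
time: 3.6
ee_pos: [0.4822, -0.0599, 0.0717]
tool_rot: [[1.0, -0.005, 0.001], [-0.005, -1.0, -0.001], [0.001, 0.001, -1.0]]
force: [0.0, -0.1, 0.2]
width: 0.0003
gripper_force: 0.0
time: 4.2
ee_pos: [0.4914, -0.0781, 0.0716]
tool_rot: [[1.0, -0.006, -0.0], [-0.006, -1.0, 0.001], [-0.0, -0.001, -1.0]]
force: [-0.4, 2.6, 1.0]
width: 0.0007
gripper_force: 1.5
```

View pics/c3.png

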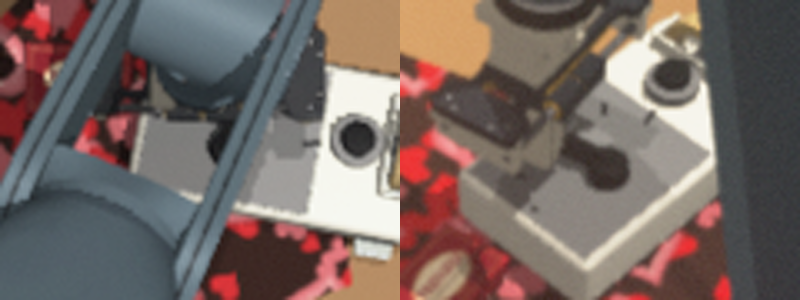

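The scene crop shows the pointer being carried from hub (605,165) to about (565,145), with the finger on its left and ticks 5 and 6 free at (604,107) and (650,118). The 2.6 N force fits contact just past the 15° click, so I'll continue along the arc in small steps.

```bash
python3 -m creep '0.001 -0.003 0 0 0 0 0; 0.001 -0.003 0 0 0 0 0; 0.001 -0.003 0 0 0 0 0; 0 0 0 0 0 0 0'
python3 -m creep '0 -0.003 0 0 0 0 0; 0 -0.003 0 0 0 0 0; 0 -0.003 0 0 0 0 0;  0 -0.003 0 0 0 0 0; 0 0 0 0 0 0 0'
python3 -m creep '-0.001 -0.003 0 0 0 0 0; 0 0 0 0 0 0 0'
python3 -m creep '-0.001 -0.003 0 0 0 0 0; 0 0 0 0 0 0 0'
python3 - <<'E'
from h import *
c=[]
for n,p in (("top",(0.44,-.08,.07)),("scene",(0.45,-.1,.08))):
    im=snapshot(n)[:,:,::-1]; u,v=px(n,p).astype(int)
    c.append(cv2.resize(im[v-45:v+45,u-60:u+60],(400,300),interpolation=cv2.INTER_CUBIC))
cv2.imwrite("pics/c4.png",np.hstack(c))
E
```

```text
time: 4.7
ee_pos: [0.495, -0.0882, 0.0718]
tool_rot: [[1.0, -0.005, 0.001], [-0.005, -1.0, -0.001], [0.001, 0.001, -1.0]]
force: [0.5, -0.7, -0.2]
width: 0.0005
gripper_force: 0.0
time: 5.2
ee_pos: [0.4945, -0.0998, 0.0717]
tool_rot: [[1.0, -0.006, 0.0], [-0.006, -1.0, -0.0], [0.0, 0.0, -1.0]]
force: [-0.3, 0.3, -0.6]
width: 0.0005
gripper_force: 0.1
time: 5.4
ee_pos: [0.4937, -0.1018, 0.0717]
tool_rot: [[1.0, -0.006, 0.001], [-0.006, -1.0, 0.001], [0.001, -0.001, -1.0]]
force: [2.1, 5.0, 0.7]
width: 0.0006
gripper_force: 2.2
time: 5.6
ee_pos: [0.4923, -0.1055, 0.0717]
tool_rot: [[1.0, -0.005, -0.0], [-0.005, -1.0, -0.001], [-0.0, 0.001, -1.0]]
force: [0.4, -0.2, -0.8]
width: 0.0004
gripper_force: 0.0
```

View pics/c4.png

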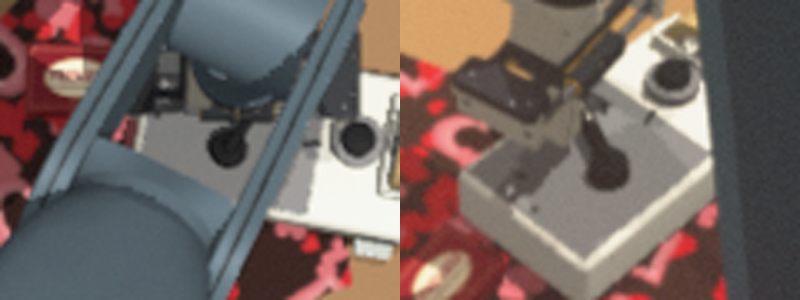

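The scene crop shows the pointer from hub (605,165) to its tip near (590,105), with tick 6 clear at (650,118). I'll check which click that is by projection.

```bash
python3 - <<'E'
from h import *
d=np.array([.4441,-.1006])
for n,p,o in (("top",(0.44,-.08,.07),0),("scene",(0.45,-.1,.08),400)):
    u,v=px(n,p).astype(int)
    g=lambda P:((px(n,P)-[u-60,v-45]+.5)*3.333+[o,0]).round()
    print(n,"hub",g([*d,.08]))
    for a in(15,-15,-30,-45):
        w=np.radians(a-9.1);e=np.array([np.cos(w),np.sin(w)])
        print(a,g([*(d+.06*e),.086]),"tick",g([*(d+.072*e),.06]))
E
```

```text
top hub [229. 149.]
15 [223.  78.] tick [221.  69.]
-15 [259.  85.] tick [264.  77.]
-30 [275.  95.] tick [282.  88.]
-45 [288. 108.] tick [297. 104.]
scene hub [611. 158.]
15 [542. 124.] tick [528. 141.]
-15 [569. 103.] tick [560. 116.]
-30 [587.  98.] tick [582. 109.]
-45 [607.  95.] tick [605. 107.]
```

Too close to call from this view, so I'll back the finger off and look again.

```bash
python3 -m creep '0.004 0.006 0 0 0 0 0; 0.002 0.02 0 0 0 0 0; 0 0.02 0.03 0 0 0 0; 0 0 0.04 0 0 0 0; -0.03 0.03 0.04 0 0 0 0; -0.05 0.03 0.03 0 0 0 0; -0.05 0.02 0 0 0 0 0; 0 0 0 0 0 0 0'
python3 - <<'E'
from h import *
c=[]
for n,p in (("top",(0.44,-.12,.07)),("scene",(0.45,-.1,.08))):
    im=snapshot(n)[:,:,::-1]; u,v=px(n,p).astype(int); print(u,v)
    c.append(cv2.resize(im[v-36:v+36,u-48:u+48],(400,300),interpolation=cv2.INTER_CUBIC))
cv2.imwrite("pics/c5.png",np.hstack(c))
E
```

```text
time: 6.5
ee_pos: [0.3824, 0.0108, 0.1985]
tool_rot: [[1.0, -0.003, -0.003], [-0.003, -1.0, 0.001], [-0.003, -0.001, -1.0]]
force: [0.7, -1.2, 0.5]
width: 0.0006
gripper_force: 0.0
342 225
343 191
```

View pics/c5.png

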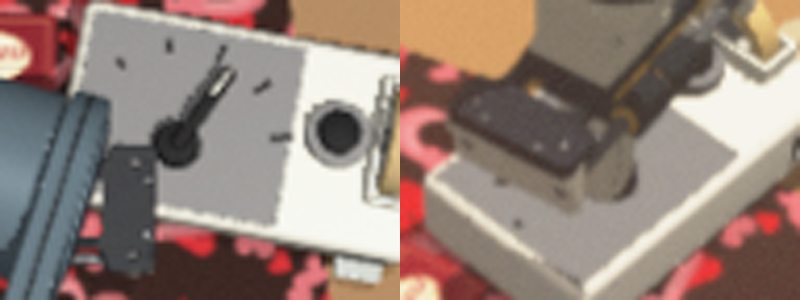

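The top crop shows hub (177,143), pointer tip (228,72), tick 4 (222,50), tick 5 (262,86) and tick 6 (282,137). The pointer looks to be near the fourth click, so I'll compute its angle.

```bash
python3 - <<'E'
from h import *
s=400/96
f=lambda u,v,z: at("top",342-48+(u+.5)/s-.5,225-36+(v+.5)/s-.5,z)[:2]
hub=f(177,143,.08); tip=f(230,69,.086); print(hub,tip)
def a(p): d=p-hub; return np.degrees(np.arctan2(d[1],d[0])).round(1),np.hypot(*d).round(4)
print("arm",a(tip)); 
for t in((222,50),(262,86),(282,137),(168,45),(120,62)): print(t,a(f(*t,.06)))
E
```

```text
[ 0.44508758 -0.10013046] [ 0.49554781 -0.13491771]
arm (np.float64(-34.6), np.float64(0.0613))
(222, 50) (np.float64(-24.4), np.float64(0.0738))
(262, 86) (np.float64(-53.8), np.float64(0.0724))
(282, 137) (np.float64(-83.9), np.float64(0.0729))
(168, 45) (np.float64(5.6), np.float64(0.0702))
(120, 62) (np.float64(34.8), np.float64(0.0698))
```

The pointer is about 10° past the fourth click, short of half-way, and it matches my geometry at the release point (-26°). I'll return and push on to the -45° contact position.

```bash
python3 -m creep '0.05 -0.02 0 0 0 0 0; 0.05 -0.03 -0.02 0 0 0 0; 0.016 -0.021 -0.03 0 0 0 0; 0 0 -0.04 0 0 0 0; 0 0 -0.03 0 0 0 0; 0 0 -0.007 0 0 0 0; 0 -0.015 0 0 0 0 0; -0.002 -0.015 0 0 0 0 0; 0 0 0 0 0 0 0'
```

```text
time: 7.5
ee_pos: [0.4911, -0.0888, 0.0774]
tool_rot: [[1.0, -0.007, 0.004], [-0.007, -1.0, -0.002], [0.004, 0.002, -1.0]]
force: [0.6, -0.1, 0.2]
width: 0.0003
gripper_force: 0.0
```

```bash
python3 -m creep '0.004 0 -0.005 0 0 0 0; 0 0 0 0 0 0 0; -0.001 -0.006 0 0 0 0 0; -0.001 -0.006 0 0 0 0 0; -0.001 -0.004 0 0 0 0 0; 0 0 0 0 0 0 0'
python3 -m creep '-0.002 -0.004 0 0 0 0 0; 0 0 0 0 0 0 0'
python3 -m creep '-0.002 -0.003 0 0 0 0 0; 0 0 0 0 0 0 0'
python3 -m creep '-0.002 -0.003 0 0 0 0 0; 0 0 0 0 0 0 0'
```

```text
time: 8.1
ee_pos: [0.4901, -0.1026, 0.0707]
tool_rot: [[1.0, -0.006, 0.0], [-0.006, -1.0, -0.0], [0.0, 0.0, -1.0]]
force: [0.4, -0.3, -0.1]
width: 0.0005
gripper_force: 0.0
time: 8.3
ee_pos: [0.4879, -0.1062, 0.0706]
tool_rot: [[1.0, -0.005, -0.0], [-0.005, -1.0, 0.0], [-0.0, -0.0, -1.0]]
force: [-0.3, -0.3, 0.0]
width: 0.0005
gripper_force: 0.0
time: 8.5
ee_pos: [0.4859, -0.1092, 0.0706]
tool_rot: [[1.0, -0.005, -0.0], [-0.005, -1.0, -0.0], [-0.0, 0.0, -1.0]]
force: [0.4, 0.2, -0.8]
width: 0.0001
gripper_force: 0.0
time: 8.7
ee_pos: [0.4839, -0.1123, 0.0706]
tool_rot: [[1.0, -0.005, -0.0], [-0.005, -1.0, -0.0], [-0.0, 0.0, -1.0]]
force: [0.4, -0.3, 0.3]
width: 0.0001
gripper_force: 0.0
```

By geometry the pointer should now be at or past -39.6°, beyond half-way, and there is no force on the finger. I'll retreat and check.

```bash
python3 -m creep '0.006 0.006 0 0 0 0 0; 0.004 0.02 0 0 0 0 0; 0 0.02 0.03 0 0 0 0; 0 0 0.04 0 0 0 0; -0.03 0.03 0.04 0 0 0 0; -0.05 0.03 0.03 0 0 0 0; -0.05 0.02 0 0 0 0 0; 0 0 0 0 0 0 0'
python3 - <<'E'
from h import *
im=snapshot("top")[:,:,::-1]; u,v=342,225
cv2.imwrite("pics/c6.png",cv2.resize(im[v-36:v+36,u-48:u+48],(800,600),interpolation=cv2.INTER_CUBIC))
E
```

```text
time: 9.5
ee_pos: [0.3783, 0.0043, 0.1976]
tool_rot: [[1.0, -0.003, -0.003], [-0.003, -1.0, 0.001], [-0.003, -0.001, -1.0]]
force: [0.2, -0.9, -0.6]
width: 0.0007
gripper_force: 0.0
```

View pics/c6.png

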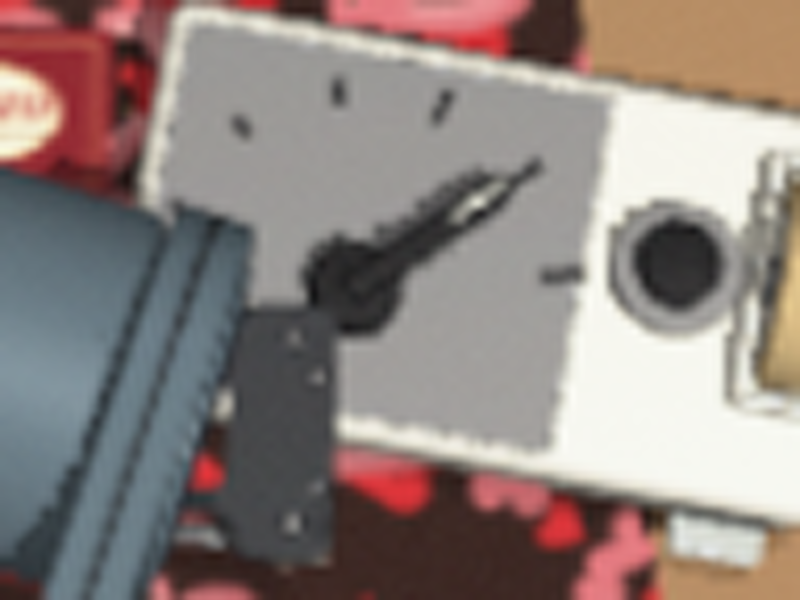

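The pointer now lies exactly at tick 5, (540,165), with tick 6 free at (560,275). The button is at (678,263) and the dispenser has not moved. The shut tips are 35 mm wide, more than the 30 mm button, so I'll press with one finger. With the hand open along the dispenser's x axis, the other finger hangs clear in front of the case.

```bash
python3 -m creep '0 -0.01 0 0 0 0.142 0.093; 0 -0.02 0 0 0 0.142 0.093; 0 -0.02 0 0 0 0.142 0.093; 0 -0.02 0 0 0 0.142 0.093; 0 -0.02 0 0 0 0.142 0.093; 0.005 -0.02 0 0 0 0.142 0.093; 0.005 -0.02 0 0 0 0.142 0.093; 0.005 -0.02 0 0 0 0.142 0.093; 0.005 -0.03 0 0 0 0.142 0.093; 0.003 -0.026 0 0 0 0.139 0.093; 0 0 -0.03 0 0 0 0.093; 0 0 -0.03 0 0 0 0.093; 0 0 -0.02 0 0 0 0.093; 0 0 0 0 0 0 0.093; 0 0 0 0 0 0 0.093' 
```

```text
time: 11.05
ee_pos: [0.4076, -0.2054, 0.1178]
tool_rot: [[0.159, 0.987, -0.0], [0.987, -0.159, 0.0], [0.0, -0.0, -1.0]]
force: [-0.4, 0.2, 1.2]
width: 0.0927
gripper_force: 0.0
```

```bash
python3 -m creep '-0.006 0.003 -0.02 0 0 0 0.093; 0 0 -0.016 0 0 0 0.093; 0 0 0 0 0 0 0.093; 0 0 0 0 0 0 0.093'
python3 - <<'E'
from h import *
c=[]
for n in ("top","scene"):
    im=snapshot(n)[:,:,::-1]; u,v=px(n,(.455,-.21,.07)).astype(int); print(n,px(n,(.455,-.21,.07)))
    c.append(cv2.resize(im[v-36:v+36,u-48:u+48],(400,300),interpolation=cv2.INTER_CUBIC))
cv2.imwrite("pics/c7.png",np.hstack(c))
E
```

```text
time: 11.45
ee_pos: [0.4018, -0.2025, 0.083]
tool_rot: [[0.158, 0.987, 0.001], [0.987, -0.158, -0.001], [-0.001, 0.002, -1.0]]
force: [0.2, 0.1, -0.1]
width: 0.093
gripper_force: 0.0
top [374.7280113 220.6686203]
scene [364.01042677 168.62995386]
```

View pics/c7.png

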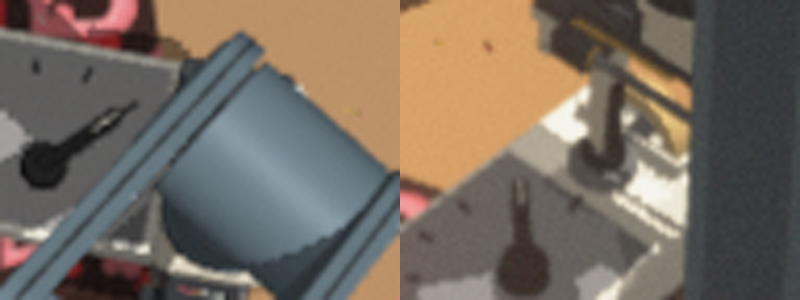

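The pointer is still on tick 5. In the scene crop the finger, at (605,130), sits right above the button at (600,160). I'll press in small steps while watching the vertical force.

```bash
for i in 1; do python3 -m creep '0 0 -0.004 0 0 0 0.093; 0 0 -0.004 0 0 0 0.093; 0 0 0 0 0 0 0.093'; done
python3 -m creep '0 0 -0.003 0 0 0 0.093; 0 0 0 0 0 0 0.093'
```

```text
time: 11.85
ee_pos: [0.4022, -0.2028, 0.0758]
tool_rot: [[0.158, 0.987, 0.003], [0.987, -0.158, -0.003], [-0.002, 0.004, -1.0]]
force: [-3.5, 1.9, 16.4]
width: 0.0929
gripper_force: 8.3
time: 12.05
ee_pos: [0.4024, -0.203, 0.0752]
tool_rot: [[0.158, 0.987, 0.004], [0.987, -0.158, -0.004], [-0.003, 0.005, -1.0]]
force: [-12.4, 7.8, 42.1]
width: 0.0925
gripper_force: 21.0
```

```bash
for k in 1 2; do :; done; python3 -m creep '0 0 0.004 0 0 0 0.093; 0 0 0 0 0 0 0.093'
python3 -m creep '0 0 0.002 0 0 0 0.093; 0 0 0 0 0 0 0.093'
python3 -m creep '0 0 0.002 0 0 0 0.093; 0 0 0 0 0 0 0.093'
python3 -m creep '0 0 0.002 0 0 0 0.093; 0 0 0 0 0 0 0.093'
```

```text
time: 12.25
ee_pos: [0.402, -0.2027, 0.0764]
tool_rot: [[0.158, 0.987, 0.003], [0.987, -0.158, -0.003], [-0.002, 0.004, -1.0]]
force: [0.5, -0.8, 4.3]
width: 0.093
gripper_force: 2.3
time: 12.45
ee_pos: [0.402, -0.2027, 0.0775]
tool_rot: [[0.159, 0.987, 0.003], [0.987, -0.159, -0.002], [-0.001, 0.003, -1.0]]
force: [2.6, -0.7, 4.3]
width: 0.0931
gripper_force: 2.0
time: 12.65
ee_pos: [0.4012, -0.2021, 0.0789]
tool_rot: [[0.158, 0.987, 0.001], [0.987, -0.158, -0.001], [-0.0, 0.001, -1.0]]
force: [1.1, -1.5, 2.3]
width: 0.0929
gripper_force: 1.6
time: 12.85
ee_pos: [0.4006, -0.2017, 0.0807]
tool_rot: [[0.158, 0.987, -0.001], [0.987, -0.158, 0.0], [0.0, -0.001, -1.0]]
force: [1.3, -0.4, 2.1]
width: 0.0925
gripper_force: 1.1
```

The force eases like a spring, from 4.3 N at 76.4 mm to about 2 N at 80.7 mm, with a hard stop at 76 mm, so the button went fully down. Now I'll retreat and check.

```bash
python3 -m creep '0 0 0.01 0 0 0 0.093; 0 0 0.03 0 0 0 0.093; 0 0 0.04 0 0 0 0.093; 0 0 0.04 0 0 0 0.093; -0.02 -0.05 0.02 0 0 0 0.093; -0.02 -0.05 0 0 0 0 0.093; -0.02 -0.05 0 0 0 0 0.093; -0.02 -0.05 0 0 0 0 0.093; -0.02 -0.05 0 0 0 0 0.093; 0 0 0 0 0 0 0.093; 0 0 0 0 0 0 0.093; 0 0 0 0 0 0 0.093'
python3 - <<'E'
from h import *
c=[]
for n in ("top","scene"):
    im=snapshot(n)[:,:,::-1]; u,v=px(n,(.455,-.17,.07)).astype(int)
    c.append(cv2.resize(im[v-45:v+45,u-60:u+60],(400,300),interpolation=cv2.INTER_CUBIC))
cv2.imwrite("pics/c8.png",np.hstack(c))
E
```

```text
time: 14.05
ee_pos: [0.3092, -0.4293, 0.2178]
tool_rot: [[0.158, 0.987, -0.001], [0.987, -0.158, 0.002], [0.002, -0.001, -1.0]]
force: [-0.4, 0.8, 0.3]
width: 0.093
gripper_force: 0.0
```

View pics/c8.png

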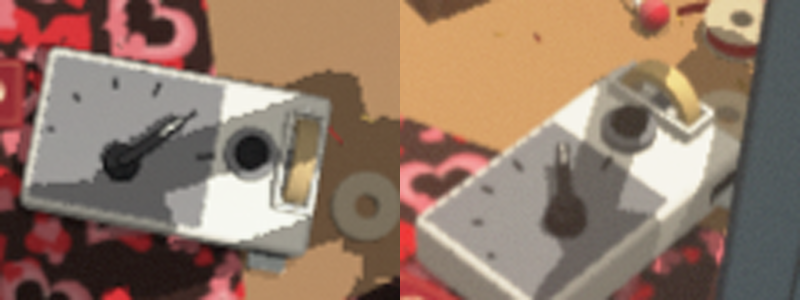

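The pointer is on tick 5 (top crop tip (190,115)), the button is up at (250,152), the dispenser and reel have not moved, and the hand is clear.

```bash
python3 -c "
from station import arm
print(arm.hand_in())"
```

```text
the job is handed in; nothing more can be done
None
```

The selector rests at the fifth tick and the feed button was pressed to its stop and came back up; by the last pictures the dispenser and nearby things had not visibly moved. The hand is clear and the job is handed in at about 14 s; the hand-in gave no verdict.

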